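Right the fallen carton and wind up the carton rack

ROBOT

A 6-joint arm with a two-finger parallel gripper is mounted at the origin on the work surface. World frame = base frame: x ahead of the robot, y to its left, z up, the work surface at z = 0. Lengths are in m, angles in degrees, forces in N, time in s.
With the tool pointing down it reaches from about 0.375 to 0.9 m from the base axis. Payload 3.1 kg.
Tool frame: the origin (TCP) lies between the finger pads; the fingertips stand 22 mm ahead of it and the grasp point (between the pads) lies 3 mm ahead of it (bot.tip_extent is the distance from the TCP to the fingertips, in m); y points along the fingers, z is the direction in which the jaws open and shut, and the axes are right-handed (so a half turn about y gives the same grasp; the last joint's range is limited). The gripper opens to 87 mm and grips with 3 to 60 N. Pads are 19 mm wide; open, the fingers measure 117 mm over their backs; the gripper's body (75 mm by 190 mm) begins 51 mm behind the grasp point.
Start: joints at [54.861, 30.224, 82.088, -0, 67.689, -10.227], TCP at [0.263, 0.567, 0.245] pointing down, gripper open.
Joint ranges: [-176.69, 176.69], [-43.24, 126.21], [12.49, 139.97], [-82, 262], [0, 151.66], [-163.58, 163.58]. Speed limits (degrees/s): [159.86, 159.86, 180, 180, 180, 180].

INTERFACE

Orientations are given as a 3x3 rotation matrix whose columns are the frame's x, y, z axes.
In Python, from rig import bot, eyes, models gives the robot as it stands. The module is installed in compiled form; this text tells all that it offers.
- The arm moves only by the tool arm_command, never from a script. Its arguments are lists of equal length, an entry for each row: "translation": the shift along the tool's x, y, z each as a share of 0.08 m, from -1 to 1, a list of three; "rotation": the turn, a rotation vector about the tool's x, y, z each as a share of 60 degrees, from -1 to 1, a list of three; "grip": the closure, from -1 (fully open) to 1 (shut), so that 0 is half open. In form: {"translation": [[x, y, z], ...], "rotation": [[rx, ry, rz], ...], "grip": [grip, ...]}. A call has 1 to 5 rows; each row is the pose to reach, as a shift and turn from the pose commanded when the call began, along the tool's axes at that moment; what a row does not reach only later rows make up. A row lasts 1/10 s, in which the tool goes at most 50 mm and 8.59 degrees, less where a joint would pass 70% of its speed; a pose out of reach is approached as far as the arm can. A call with a number of a shift or a turn outside -1 to 1 is refused whole. A call with a gripper value outside its range is refused whole. The fingers move at their own pace and stop on an object; the grip force is fixed at half the most. Time passes only in rows, so rows that repeat a pose let the fingers close. It gives the time, the measured TCP pose, the force and the opening at its end, in the units of the state.
- bot.read_state(): the state, without advancing time (a new reading comes with each control period).
- eyes.capture(name): name is "side" or "top"; returns a dict with "image" (384x512x3 uint8, blue, green, red), "mtx" (3x3 intrinsics, pixels), "rvec" (rotation vector, rad) and "tvec" (3), from world to camera coordinates, as OpenCV has them. Camera axes: x right, y down, z forward; pixel columns grow to the right and rows downward; lengths in m; the calibration is good to about 2 mm. A picture is of the moment at which its call begins. There is no depth.
- bot.hand_in(): hands the job in, once; it reports no verdict.
Trained networks look in the newest picture that a camera, given by its name, has taken for a name from the list of things; names that differ only in an ending like _2 or _b are one class to them, and where a whole thing is asked for, a point or a joint stands for the part that bears it (a point fixed in the world has none). Each returns a list of dicts, best first, with "conf" (0 to 1); they miss things now and then, are a little off and sometimes report something else, mostly with a low value. They report only what shows in the picture. A call takes as long as a camera call. They do not tell look-alikes from the thing itself.
- models.recognise(camera, thing): "extent" ([left, top, right, bottom] as shares, 0 to 1, of the picture: columns of its width, rows of its height, round what is visible of it).
- models.spot_point(camera, thing): "point" ([column, row] as shares, 0 to 1, of the picture: columns of its width, rows of its height: a listed point, or the origin of a listed thing).
The state is a dict: "time_s": time; "joint_positions": joint angles; "qvel": joint speeds; "tau": joint torques, N m; "position": TCP position; "tcp_rot": TCP orientation; "force": force on the tool from outside, world axes, zero at the start; "moment": the same for the moment, N m; "opening": opening from 0.0 (shut) to 1.0 (fully open).
Only numpy, scipy, OpenCV 4.12 (cv2) and the standard library are available. Lean on these libraries where they do the work, as an engineer would, in place of code of your own. Each camera call takes 0.05 s, during which the arm holds its last target. There are 200 camera calls.

TASK

The tall carton in the desk rack has fallen over against its neighbour: first stand it upright on the lane floor in the gap between the two shorter cartons and let go of it. Then turn the sloping handwheel clockwise, a part turn at a time, until the fin on the sliding end plate is exactly in line with the dark pointer clipped to the rack, and let go, with all three cartons still upright in the lane. Do not tip the short cartons, and leave the other things on the desk where they are.

Things in the scene. Friction and masses are not known exactly. Their poses are not given: they have to be found in the camera images.
- rack: Fixed rack, 130 x 445 mm. Origin: desk level, mid lane width; y along the lane, z up. Lane floor 12 mm above the desk, lane x -32..32, rails 28 mm high, fixed cheek face at y +200, 112 mm high. The sliding end plate (12 thick, 108 high) has its face at y = -55 mm + 25 mm per rad of the handwheel and pushes along any carton it meets. Wheel and gearbox at the -y end; bar with pointer at x +56
- handwheel (a joint): Turn of the handwheel, rad: 0 with the end plate fully back, growing as the wheel is turned clockwise seen from above (the end plate then moves along the rack's +y, 25 mm per rad); stops at 5.1. Friction about 0.2 Nm; it stays where it is left
- wheel_hub (a point): Centre of the handwheel's rim circle, turning with it; z: the axle, outward, sloping 30 deg from vertical towards the rack's -y; x: along one of three spokes (0, +-120 deg, 9 mm thick). Rim circle radius 65 mm, rim a round bar 12 mm thick; hub 28 mm across, 7 mm proud of this point; 35 mm or more free below the rim
- fin (a point): Top of the upright steel fin, 12 x 5 x 50 mm, on the side of the sliding end plate, at rack x +56, 80 mm above the desk; this point is the middle of its thickness, 2.5 mm behind the plate's face. Axes as the rack's
- pointer_tip (a point): Top of the dark pointer, an upright blade 24 (x) x 5 x 54 mm clipped on the rack's bar, at rack x +76, 80 mm above the desk; this point is the middle of its thickness. Fixed. Axes as the rack's. In line: the middle of the fin (point fin) has the same rack y as this point
- tall_carton_mid (a point): Centre of the tall cardboard carton, 52 (x) x 40 (y) x 160 mm (z, long axis), about 0.26 kg. Starts leaning some 25 to 35 deg with its top towards the rack's +y, its foot edge on the lane floor and its side on the top edge of end_carton. Standing on the lane floor its centre is 92 mm above the desk
- end_carton_mid (a point): Centre of the short carton nearest the fixed cheek, 56 (x) x 45 (y) x 105 mm high, about 0.5 kg, loose, standing in the lane
- near_carton_mid (a point): Centre of the other short carton, the same size and weight, standing loose in the lane between the tall carton and the sliding end plate
- tumbler: Green drinking tumbler, 72 mm across, 200 mm tall, bystander; origin under its centre
- stapler: Stapler, 36 x 130 x 49 mm, bystander; origin under its centre, length along y
- mug: White mug, 82 mm across, 92 mm tall, handle at +y, bystander; origin under its centre
- snack_jar: Glass jar, 90 mm across, 120 mm tall, bystander; origin under its centre
- pen_pot: Square pen pot 70 x 70 x 95 mm with pens up to 155 mm, bystander; origin under its centre
- mouse: Computer mouse, 62 mm across, 34 mm tall, bystander; origin under its centre
- tape_dispenser: Tape dispenser, 50 x 130 x 87 mm, bystander; origin under its centre, length along y
Mind the look-alikes: they are no part of the job. What is shaped like the part that bears tall_carton_mid but green is not meant.

How it is judged:
By the outcome, as a careful person would: the job done as asked, in the order asked, and still so for the second after the job is handed in, with the robot touching nothing.
It also fails if it takes over 67 s, if anything falls off the work surface, if the arm or the gripper's body presses on something with over 40 N, if the wrist force passes 120 N, or if a joint passes its speed limit or range.

## Working session

There is one attempt and no reset: what is moved stays moved. The work goes in short steps, Python scripts to look and compute and a tool call to move; the robot and the scene stay as the last step left them, time stands still between calls to the robot, and variables do not carry over. Pictures are saved under pics/ and viewed, about 8 in all and at most 12, crops included, and the job is handed in when it is done.

Besides the shell and the picture viewer there is one more tool, called as name(argument=value, ...) on one line, values as JSON. arm_command: Moves the arm, as the interface text tells. Shift numbers are shares of 0.08 m and turn numbers shares of 60 degrees, none past 1 either way. Its arguments: {"type":"object","properties":{"translation":{"type":"array"},"rotation":{"type":"array"},"grip":{"type":"array"}},"required":["translation","rotation","grip"]}

```bash
mkdir -p pics; cat > h.py <<'E'
from rig import bot, eyes, models
import numpy as np, cv2
def cap(n):
    return eyes.capture(n)
def P(c):
    R=cv2.Rodrigues(np.array(c['rvec'],float))[0]; return np.array(c['mtx'],float)@np.c_[R,np.array(c['tvec'],float).ravel()]
def proj(c,X):
    u=P(c)@np.append(X,1); return u[:2]/u[2]
def onz(c,px,z):
    M=P(c); H=np.c_[M[:,0],M[:,1],M[:,2]*z+M[:,3]]; w=np.linalg.solve(H,[px[0],px[1],1]); return w[:2]/w[2]
def tri(c1,p1,c2,p2):
    X=cv2.triangulatePoints(P(c1),P(c2),np.array(p1,float).reshape(2,1),np.array(p2,float).reshape(2,1)).ravel();return X[:3]/X[3]
E
python3 - <<'E'
from h import *
cs={n:cap(n) for n in('side','top')}
for n,c in cs.items():
    cv2.imwrite(f'pics/{n}0.png',cv2.resize(c['image'],None,fx=1.5,fy=1.5))
for t in ['rack','wheel_hub','fin','pointer_tip','tall_carton_mid','end_carton_mid','near_carton_mid','handwheel']:
    r={}
    for n in cs:
        for d in models.spot_point(n,t)[:3]:
            p=np.array(d['point'])*[512,384]; r.setdefault(n,[]).append(p); print(t,n,p.round(1),round(d['conf'],2))
    if len(r)==2: X=tri(cs['side'],r['side'][0],cs['top'],r['top'][0]);print('  ',X.round(4),(proj(cs['top'],X)-r['top'][0]).round(1))
print(bot.read_state())
E
```

```text
rack side [244.5 206.2] 0.61
rack side [182.6 325.1] 0.2
rack top [249.3 182.6] 0.86
   [0.5467 0.0148 0.0299] [ 0.  -0.8]
wheel_hub side [247.2 144.6] 0.63
wheel_hub top [310.8 160.9] 0.77
   [ 0.5793 -0.1588  0.1531] [ 0.  -0.1]
fin side [232.8 183.2] 0.53
pointer_tip side [220.8 212.3] 0.39
pointer_tip top [224.7 155.6] 0.43
   [0.614  0.0892 0.0739] [-0.1  1.6]
tall_carton_mid side [313.  267.8] 0.92
tall_carton_mid side [322.5 167.6] 0.8
tall_carton_mid side [243.5 216.6] 0.69
tall_carton_mid top [216.8 185.8] 0.77
tall_carton_mid top [333.5 266.4] 0.76
tall_carton_mid top [192.  264.8] 0.55
   [0.4065 0.165  0.0549] [-17.6  40.5]
end_carton_mid side [241.  240.6] 0.88
end_carton_mid top [199.  188.5] 0.76
end_carton_mid top [248.7 176.5] 0.65
end_carton_mid top [196.1 147.7] 0.6
   [0.523  0.1679 0.0523] [ 0.  -0.4]
near_carton_mid side [245.6 195.2] 0.97
near_carton_mid top [249.8 178.1] 0.81
   [0.5452 0.0134 0.0881] [ 0. -0.]Traceback (most recent call last):
  File "<stdin>", line 8, in <module>
ValueError: it knows: end_carton_mid, fin, mouse, mug, near_carton_mid, pen_pot, pointer_tip, rack, snack_jar, stapler, tall_carton_mid, tape_dispenser, tumbler, wheel_hub
```

View pics/side0.png

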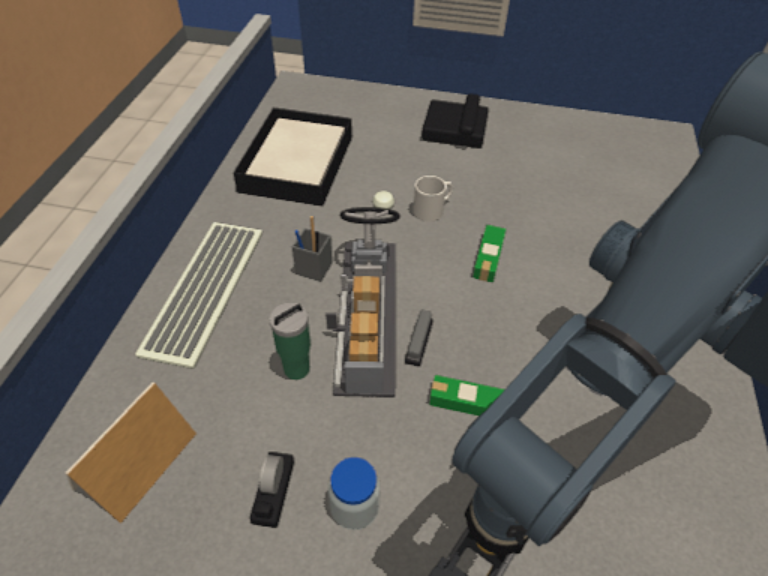

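View pics/top0.png

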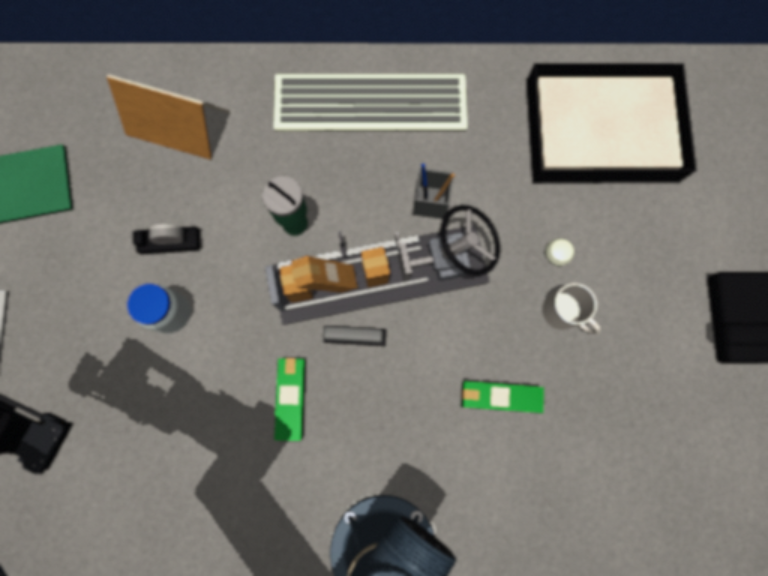

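```bash
cat > r.py <<'E'
from h import *
def RT(o,yaw):
    a=np.radians(yaw); R=np.array([[np.cos(a),-np.sin(a),0],[np.sin(a),np.cos(a),0],[0,0,1]])
    return lambda X: R@np.array(X,float)/1000+np.array([o[0],o[1],0])
def wire(c,img,box,s,f):
    def L(a,b,col):
        p=[tuple(((proj(c,f(q))-box[:2]+.5)*s).round().astype(int).tolist()) for q in(a,b)]; cv2.line(img,*p,col,1,cv2.LINE_AA)
    return L
def crop(c,box,s): 
    x0,y0,x1,y1=box; return cv2.resize(c['image'][y0:y1,x0:x1],None,fx=s,fy=s,interpolation=cv2.INTER_CUBIC)
E
python3 - <<'E'
from r import *
cs={n:cap(n) for n in('side','top')}
hub=np.array([.5793,-.1588]);end=np.array([.523,.1679])
d=end-hub; yaw=np.degrees(np.arctan2(-d[0],d[1])); print('yaw',yaw)
f=RT([.5467,.0148],yaw)
out=np.zeros((600,800,3),np.uint8)
for n,box,s,at in(('top',(170,125,340,215),3,(0,0)),('side',(215,130,275,265),4.4,(530,0))):
    c=cs[n]; im=crop(c,box,s); raw=im.copy(); L=wire(c,im,box,s,f)
    for x in(-32,32): L((x,-55,28),(x,200,28),(255,255,0))
    L((-32,200,112),(32,200,112),(0,0,255)); L((-32,200,12),(-32,200,112),(0,0,255)); L((32,200,12),(32,200,112),(0,0,255))
    L((-32,-55,108),(32,-55,108),(255,0,255));L((0,200,0),(0,-200,0),(0,255,0))
    for x in(-65,65): L((x,-222,0),(x,222,0),(0,255,0))
    out[at[1]:at[1]+im.shape[0],at[0]:at[0]+im.shape[1]]=im
    if n=='top': out[300:300+raw.shape[0],:raw.shape[1]]=raw
cv2.imwrite('pics/c1.png',out)
for t in ['rack','end_carton_mid','near_carton_mid','tall_carton_mid']:
  for n in cs:
    for d in models.recognise(n,t)[:3]: print(t,n,(np.array(d['extent'])*[512,384,512,384]).round(0),round(d['conf'],2))
s=bot.read_state(); print(s['position'],s['tcp_rot'],s['force'],s['time_s'])
E
```

```text
yaw 9.777708634596632
rack side [221. 137. 266. 263.] 0.81
rack top [177. 138. 334. 217.] 0.96
end_carton_mid side [232. 225. 255. 238.] 0.78
end_carton_mid top [190. 177. 210. 200.] 0.78
near_carton_mid side [236. 185. 251. 209.] 0.8
near_carton_mid top [242. 165. 259. 191.] 0.71
tall_carton_mid side [287. 252. 335. 278.] 0.9
tall_carton_mid side [313. 151. 340. 189.] 0.77
tall_carton_mid side [233. 209. 255. 223.] 0.48
tall_carton_mid top [193. 171. 240. 196.] 0.91
tall_carton_mid top [183. 239. 204. 293.] 0.83
tall_carton_mid top [311. 255. 364. 276.] 0.82
[0.26321098 0.56683835 0.24451783] [[ 9.06956769e-01 -3.11530785e-05  4.21223716e-01]
 [-4.21223717e-01 -3.55705857e-05  9.06956768e-01]
 [-1.32713211e-05 -9.99999999e-01 -4.53833990e-05]] [-0.53391775 -0.85114648  0.03169845] 1.3
```

View pics/c1.png

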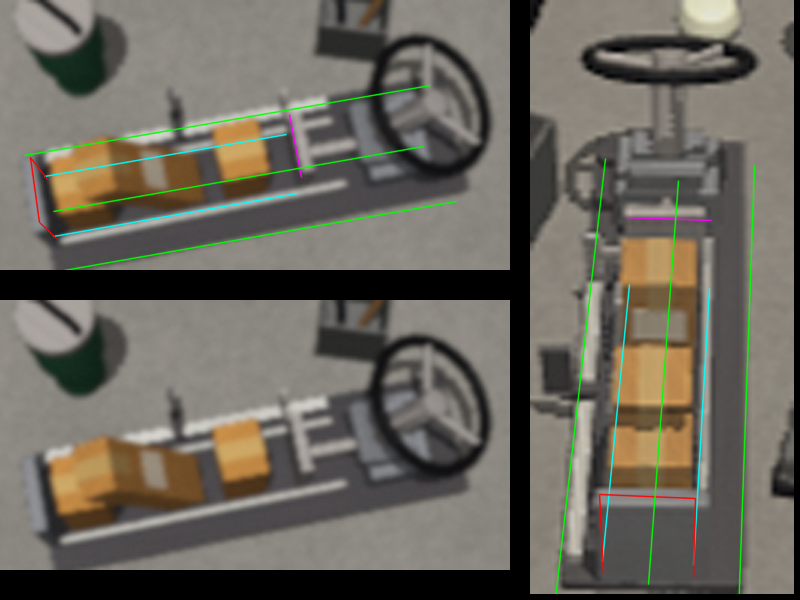

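```bash
python3 - <<'E'
from r import *
cs={n:cap(n) for n in('side','top')}
a=np.radians(8.9);ex=np.array([np.cos(a),np.sin(a)]);ey=np.array([-np.sin(a),np.cos(a)])
for t in ['tumbler','stapler','mug','snack_jar','pen_pot']:
  for n in cs:
    d=models.spot_point(n,t)
    if d:
        w=onz(cs[n],np.array(d[0]['point'])*[512,384],0); v=w-[.5467,.0148]; print(t,n,w.round(3),'rack',(v@ex).round(3),(v@ey).round(3),round(d[0]['conf'],2))
f=RT([.5455,.012],8.7)
out=np.zeros((600,800,3),np.uint8)
for n,box,s,at in(('top',(170,140,320,215),4,(0,0)),('side',(218,160,264,265),5.5,(540,0))):
    c=cs[n]; im=crop(c,box,s); L=wire(c,im,box,s,f)
    for x in(-32,32): L((x,-55,28),(x,200,28),(255,255,0))
    L((-36,200,112),(36,200,112),(0,0,255))
    L((-32,-55,108),(32,-55,108),(255,0,255)); L((-36,-67,108),(36,-67,108),(255,0,255))
    L((50,-57.5,80),(62,-57.5,80),(0,255,0)); L((64,62,80),(88,62,80),(0,255,0))
    for (y0,y1) in((-25,20),(132,177)):
        for p,q in(((-28,y0),(28,y0)),((28,y0),(28,y1)),((28,y1),(-28,y1)),((-28,y1),(-28,y0))): L((*p,117),(*q,117),(255,0,0))
    out[at[1]:at[1]+im.shape[0],at[0]:at[0]+im.shape[1]]=im[:600,:800-at[0]]
    if n=='top': out[300:600,:600][:, :540]=crop(c,box,s)[:300,:540]
cv2.imwrite('pics/c2.png',out)
E
```

```text
tumbler side [0.666 0.188] rack 0.144 0.153 0.63
tumbler top [0.658 0.188] rack 0.137 0.153 0.8
stapler side [0.423 0.062] rack -0.115 0.066 0.79
mug side [ 0.462 -0.363] rack -0.142 -0.36 0.68
mug top [ 0.456 -0.376] rack -0.15 -0.372 0.9
snack_jar side [0.47  0.435] rack -0.011 0.427 0.63
snack_jar top [0.469 0.445] rack -0.01 0.437 0.94
pen_pot side [ 0.723 -0.102] rack 0.156 -0.142 0.93
```

View pics/c2.png

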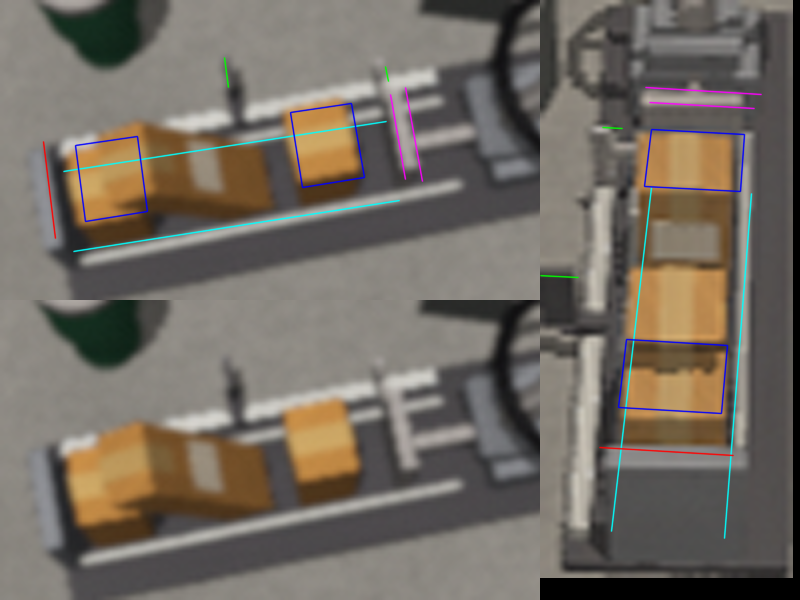

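```bash
python3 - <<'E'
from r import *
from scipy.optimize import least_squares
cs={n:cap(n) for n in('side','top')}
T=lambda X,Y:('top',170+X/4-.5,140+Y/4-.5)
S=lambda X,Y:('side',218+X/5.5-.5-540/5.5,160+Y/5.5-.5)
# (pixel, z, axis, value)
obs=[(T(80,261),28,0,-34),(T(270,223),28,0,-34),(T(462,184),28,0,-34),(T(45,143),112,1,200),(T(68,233),112,1,200),
(S(746,150),28,0,-34),(S(743,300),28,0,-34),(S(742,430),28,0,-34),(S(620,449),112,1,200),(S(735,449),112,1,200)]
W=[(onz(cs[o[0][0]],o[0][1:],o[1]/1000),o[2],o[3]/1000) for o in obs]
def loc(p,w):
    a=p[2]; v=w-p[:2]; return np.array([np.cos(a)*v[0]+np.sin(a)*v[1],-np.sin(a)*v[0]+np.cos(a)*v[1]])
res=lambda p:[loc(p,w)[k]-v for w,k,v in W]
r=least_squares(res,[.5467,.0148,.17],loss='soft_l1',f_scale=.004);p=r.x
print(p[:2],np.degrees(p[2]),(np.array(res(p))*1e3).round(1))
f=RT(p[:2],np.degrees(p[2])); np.save('rack.npy',p)
for n,px,z,nm in[(*T(235,70),80,'ptr'),(*T(379,75),80,'fin?')]if 0 else []:pass
for nm,q,z in[('ptrT',T(227,68),80),('ptrS',S(560,277),80),('finT',T(380,70),80),('finS',S(600,130),80)]:
    print(nm,(loc(p,onz(cs[q[0]],q[1:],z/1000))*1e3).round(1))
for nm,w in[('hub',[.5793,-.1588]),('end',[.523,.1679]),('near',[.5452,.0134]),('ptr',[.614,.0892]),('tumbler',[.662,.188]),('penpot',[.723,-.102])]: print(nm,(loc(p,np.array(w))*1e3).round(1))
# carton tops z=117 corners: top view near carton; side
for nm,q,z in[('nearT',T(290,115),117),('nearT',T(349,100),117),('nearT',T(303,184),117),('nearT',T(360,172),117),('nearS far',S(690,130),117),('nearS nearedge',S(690,190),117),('endS nearedge',S(675,417),117)]:
    print(nm,(loc(p,onz(cs[q[0]],q[1:],z/1000))*1e3).round(1))
out=np.zeros((600,800,3),np.uint8)
for n,box,s,at in(('top',(170,130,340,215),3.2,(0,0)),('side',(218,160,264,265),5.5,(545,0))):
    c=cs[n]; im=crop(c,box,s); L=wire(c,im,box,s,f)
    for x in(-32,32): L((x,-55,28),(x,200,28),(255,255,0))
    L((-36,200,112),(36,200,112),(0,0,255))
    L((-32,-55,108),(32,-55,108),(255,0,255)); L((-36,-67,108),(36,-67,108),(255,0,255))
    L((50,-57.5,80),(62,-57.5,80),(0,255,0))
    for E,F in((130,None),): 
      for th in(25,30,35):
        t=np.radians(th); F=E-105*np.tan(t); u=np.array([0,np.sin(t),np.cos(t)]);w=np.array([0,-np.cos(t),np.sin(t)]); b=np.array([0,F,12])
        L(b+160*u-[26,0,0],b+160*u+[26,0,0],(255,0,th*7)); L(b+160*u+40*w-[26,0,0],b+160*u+40*w+[26,0,0],(255,0,th*7)); L(b+40*w-[26,0,0],b+40*w+[26,0,0],(255,255*(th==30),0))
    out[:min(600,im.shape[0]),at[0]:at[0]+im.shape[1]]=im[:600,:800-at[0]]
    if n=='top': out[300:300+im.shape[0],:544]=crop(c,box,s)[:300]
cv2.imwrite('pics/c3.png',out)
E
```

```text
[0.54880959 0.0093393 ] 11.446458388720819 [ 0.4 -0.5 -0.9 -0.  -4.7  0.4  0.7 -0.   2.5  1. ]
ptrT [79.  60.2]
ptrS [74.6 62.1]
finT [ 54.  -52.6]
finS [ 57.8 -54.5]
hub [  -3.5 -170.8]
end [  6.2 160.5]
near [-2.7  4.7]
ptr [79.7 65.3]
tumbler [146.4 152.6]
penpot [ 148.6 -143.7]
nearT [24.1 22.3]
nearT [ 26.4 -22. ]
nearT [-27.9  23.4]
nearT [-27.7 -18.6]
nearS far [  0.8 -22.8]
nearS nearedge [-0.6 24.4]
endS nearedge [  2.7 184.7]
```

View pics/c3.png

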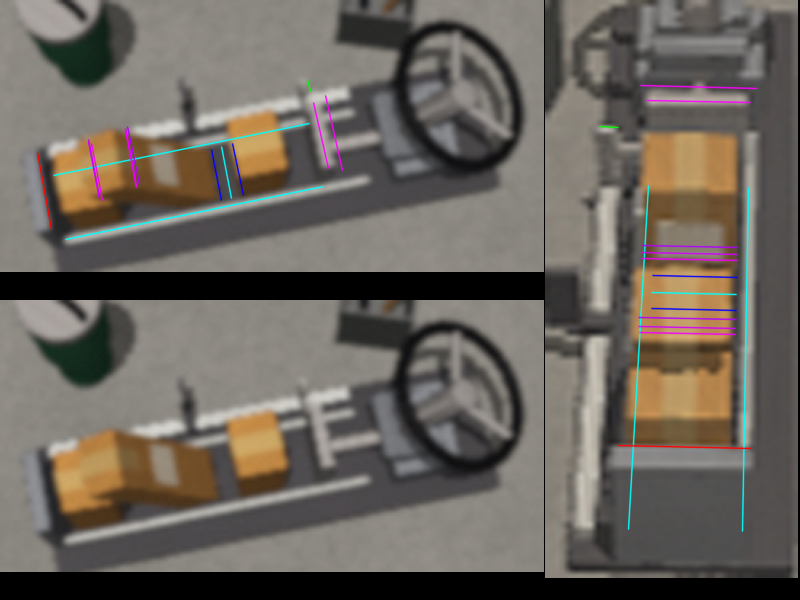

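```bash
cat > go.py <<'E'
# python3 go.py x y z tilt yaw : TCP target in rack mm; tilt about rack x (tool back towards +y), yaw about the tool axis
import sys
from h import *
from scipy.spatial.transform import Rotation as Ro
p=np.load('rack.npy'); A=Ro.from_euler('z',p[2])
x,y,z,t,yw=map(float,sys.argv[1:6])
t=np.radians(t); u=np.array([0,np.sin(t),np.cos(t)])
Y=-u; Z=np.array([1.,0,0]); X=np.cross(Y,Z)
R=A*Ro.from_matrix(np.c_[X,Y,Z])*Ro.from_euler('y',yw,degrees=True)
pos=A.apply(np.array([x,y,z])/1e3)+[p[0],p[1],0]
s=bot.read_state(); C=Ro.from_matrix(s['tcp_rot'])
d=C.inv().apply(pos-np.array(s['position'])); rv=np.degrees((C.inv()*R).as_rotvec())
lp=A.inv().apply(np.array(s['position'])-[p[0],p[1],0])*1e3
print('t',s['time_s'],'rackTCP',lp.round(1),'F',np.round(s['force'],1),'open',round(s['opening'],3)); print('q',np.round(s['joint_positions'],1))
print('target',pos.round(4),'trans',(d/.08).round(3),'rows',np.linalg.norm(d)/.05,'rot',(rv/60).round(3))
E
for a in "0 173.2 210.8 31 0" "0 128.5 136.2 31 0"; do python3 go.py $a; done
```

```text
t 2.0 rackTCP [-169.3  603.1  244.5] F [-0.2  0.2 -0.3] open 1.0
q [ 54.9  30.2  82.1  -0.   67.7 -10.2]
target [0.5144 0.1791 0.2108] trans [ 4.889  0.422 -3.073] rows 9.264849921368272 rot [-0.242  0.871 -0.478]
t 2.0 rackTCP [-169.3  603.1  244.5] F [-0.2  0.2 -0.3] open 1.0
q [ 54.9  30.2  82.1  -0.   67.7 -10.2]
target [0.5233 0.1353 0.1362] trans [ 5.221  1.354 -3.523] rows 10.307733828712133 rot [-0.242  0.871 -0.478]
```

arm_command(translation=[[0.98, -0.3, -0.61], [0.98, -0.3, -0.61]], rotation=[[0, 0, 0], [0, 0, 0]], grip=[-1, -1])

```text
time_s: 2.2
position: [0.3137, 0.4891, 0.2684]
tcp_rot: [[0.908, -0.0, 0.419], [-0.419, -0.001, 0.908], [0.0, -1.0, -0.001]]
force: [0.8, 0.4, -0.1]
opening: 0.998
```

arm_command(translation=[[0.98, -0.3, -0.61], [0.98, -0.3, -0.61]], rotation=[[0, 0, 0], [0, 0, 0]], grip=[-1, -1])

```text
time_s: 2.4
position: [0.3651, 0.4107, 0.2931]
tcp_rot: [[0.907, 0.001, 0.421], [-0.421, -0.0, 0.907], [0.0, -1.0, 0.0]]
force: [-0.3, -0.2, -0.3]
opening: 0.999
```

arm_command(translation=[[0.98, 0, -0.61], [0.98, 0, -0.61]], rotation=[[0, 0, 0], [0, 0, 0]], grip=[-1, -1])

```text
time_s: 2.6
position: [0.4161, 0.3332, 0.2933]
tcp_rot: [[0.907, 0.002, 0.421], [-0.421, 0.0, 0.907], [0.001, -1.0, 0.001]]
force: [1.0, -0.3, -0.1]
opening: 0.998
```

arm_command(translation=[[0.98, 0, -0.61], [0.98, 0, -0.61], [0.98, 0, -0.61]], rotation=[[0, 0, 0], [0, 0, 0], [0, 0, 0]], grip=[-1, -1, -1])

```text
time_s: 2.9
position: [0.4688, 0.2537, 0.2928]
tcp_rot: [[0.904, 0.003, 0.427], [-0.427, -0.001, 0.904], [0.003, -1.0, -0.0]]
force: [-0.1, -0.0, -0.3]
opening: 0.998
```

```bash
python3 go.py 0 173.2 210.8 31 0
```

```text
t 2.9 rackTCP [-29.9 255.4 292.8] F [-0.1 -0.  -0.3] open 0.998
q [ 16.5  19.8  91.9  -0.1  68.1 -48.2]
target [0.5144 0.1791 0.2108] trans [ 0.911  1.028 -0.6  ] rows 2.398325572556846 rot [-0.241  0.865 -0.476]
```

arm_command(translation=[[0.4, 0, -0.3], [0.4, 0, -0.3], [0.4, 0, -0.3], [0.4, 0, -0.3], [0.4, 0, -0.3]], rotation=[[-0.24, 0.86, -0.48], [-0.24, 0.86, -0.48], [-0.24, 0.86, -0.48], [-0.24, 0.86, -0.48], [-0.24, 0.86, -0.48]], grip=[-1, -1, -1, -1, -1])

```text
time_s: 3.4
position: [0.4837, 0.223, 0.2929]
tcp_rot: [[0.441, 0.132, 0.888], [-0.813, -0.36, 0.458], [0.379, -0.924, -0.052]]
force: [-0.7, 0.1, -0.0]
opening: 0.998
```

```bash
python3 go.py 0 173.2 210.8 31 0
```

```text
t 3.4 rackTCP [-21.4 222.4 292.9] F [-0.7  0.1 -0. ] open 0.998
q [ 24.5  22.8  90.8 -24.   69.9   5.7]
target [0.5144 0.1791 0.2108] trans [0.226 1.197 0.143] rows 1.961775609682072 rot [-0.075  0.258 -0.137]
```

arm_command(translation=[[0.23, 0.4, 0.14], [0.23, 0.4, 0.14], [0.23, 0.4, 0.14], [0.23, 0.4, 0.14]], rotation=[[-0.075, 0.26, -0.137], [-0.075, 0.26, -0.137], [-0.075, 0.26, -0.137], [-0.075, 0.26, -0.137]], grip=[-1, -1, -1, -1])

```text
time_s: 3.8
position: [0.5063, 0.2022, 0.2689]
tcp_rot: [[0.177, 0.102, 0.979], [-0.84, -0.502, 0.204], [0.512, -0.859, -0.004]]
force: [-0.1, -0.6, 0.3]
opening: 0.996
```

```bash
python3 go.py 1 128.5 136.2 31 0
```

```text
t 3.8 rackTCP [ -3.4 197.5 268.9] F [-0.1 -0.6  0.3] open 0.996
q [ 24.9  28.5  88.4 -31.3  73.7  24.9]
target [0.5243 0.1355 0.1362] trans [-0.109  1.867  0.055] rows 2.9929874382048482 rot [-0.     0.007 -0.003]
```

Approach along the carton's axis in two moves, the second only part way, and check by camera.

arm_command(translation=[[-0.11, 0.95, 0.05], [-0.11, 0.95, 0.05], [-0.11, 0.95, 0.05]], rotation=[[0, 0, 0], [0, 0, 0], [0, 0, 0]], grip=[-1, -1, -1])

```text
time_s: 4.1
position: [0.5146, 0.1695, 0.1975]
tcp_rot: [[0.177, 0.095, 0.98], [-0.84, -0.504, 0.201], [0.513, -0.858, -0.009]]
force: [-1.6, -1.0, 1.3]
opening: 0.999
```

```bash
python3 go.py 1 128.5 136.2 31 0; python3 - <<'E'
from r import *
out=np.zeros((600,800,3),np.uint8)
for n,box,s,at in(('top',(160,120,300,220),2.8,(0,0)),('side',(200,120,290,270),4,(400,0))):
    c=cap(n); im=crop(c,box,s); h,w=im.shape[:2]; out[:h,at[0]:at[0]+w]=im
cv2.imwrite('pics/c4.png',out)
E
```

```text
t 4.1 rackTCP [ -1.7 163.8 197.5] F [-1.6 -1.   1.3] open 0.999
q [ 21.6  33.2  93.4 -34.   64.3  28. ]
target [0.5243 0.1355 0.1362] trans [-0.015  0.884  0.04 ] rows 1.4153126114164363 rot [ 0.006  0.006 -0.002]
```

View pics/c4.png

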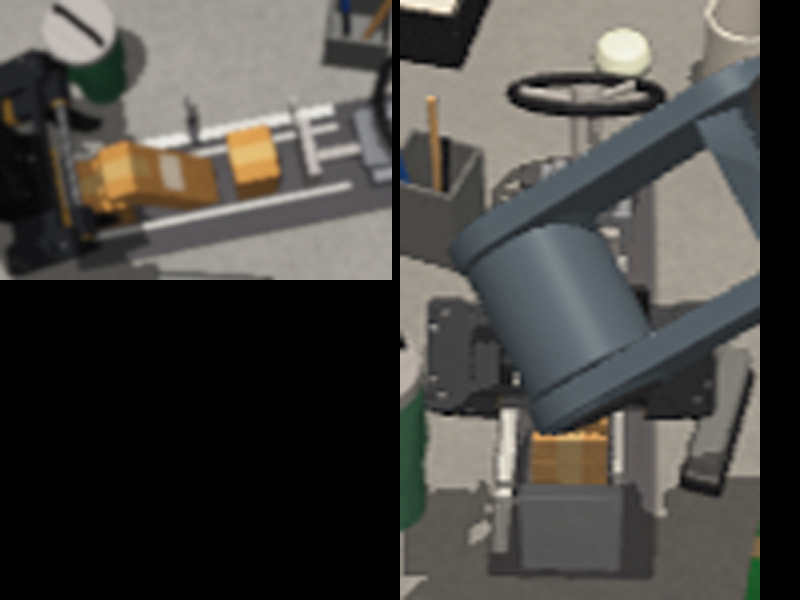

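arm_command(translation=[[-0.01, 0.45, 0], [-0.01, 0.88, 0], [-0.01, 0.88, 0]], rotation=[[0, 0, 0], [0, 0, 0], [0, 0, 0]], grip=[-1, -1, -1])

```text
time_s: 4.5
position: [0.5228, 0.1354, 0.138]
tcp_rot: [[0.174, 0.098, 0.98], [-0.84, -0.504, 0.2], [0.513, -0.858, -0.005]]
force: [-0.7, -0.2, -0.3]
opening: 1.0
```

```bash
python3 go.py 1 128.5 136.2 31 0; python3 - <<'E'
from r import *
p=np.load('rack.npy');f=RT(p[:2],np.degrees(p[2]))
out=np.zeros((600,800,3),np.uint8)
t=np.radians(31);b=np.array([0,77,12]);u=np.array([0,np.sin(t),np.cos(t)]);w=np.array([0,-np.cos(t),np.sin(t)])
for n,box,s,at in(('top',(150,125,270,215),4.2,(0,0)),('side',(220,170,265,270),6,(520,0))):
    c=cap(n); im=crop(c,box,s); L=wire(c,im,box,s,f)
    if n=='top':
        h,W=im.shape[:2]; 
    for a in(0,160):
        L(b+a*u+40*w-[26,0,0],b+a*u+40*w+[26,0,0],(255,255,0))
    L(b+160*u-[26,0,0],b+160*u+[26,0,0],(255,0,0))
    h,W=im.shape[:2]; W=min(W,800-at[0]); out[:h,at[0]:at[0]+W]=im[:600,:W]
cv2.imwrite('pics/c5.png',out)
E
```

```text
t 4.5 rackTCP [ -0.5 128.7 138. ] F [-0.7 -0.2 -0.3] open 1.0
q [ 18.1  37.8  97.2 -38.   55.8  31.3]
target [0.5243 0.1355 0.1362] trans [-0.009  0.021  0.019] rows 0.046733104456893576 rot [ 0.004  0.004 -0.002]
```

View pics/c5.png

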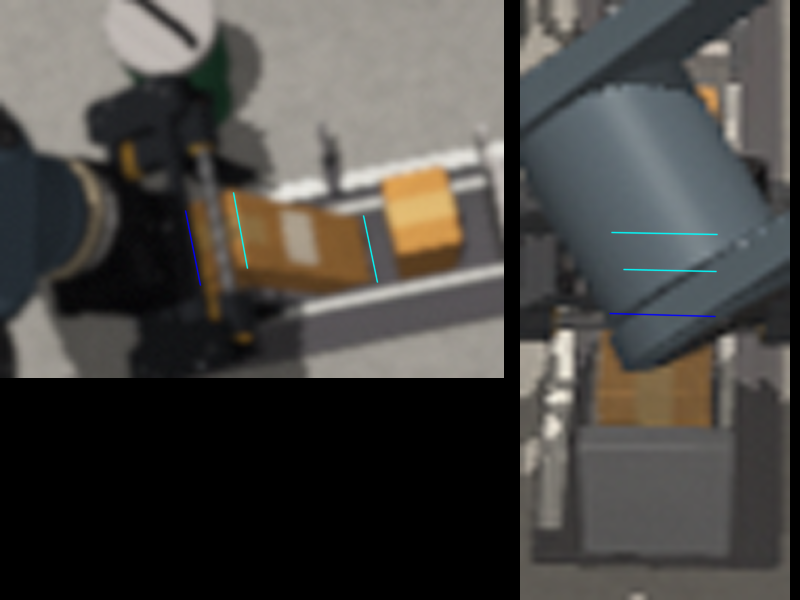

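arm_command(translation=[[0, 0, 0], [0, 0, 0], [0, 0, 0], [0, 0, 0], [0, 0, 0]], rotation=[[0, 0, 0], [0, 0, 0], [0, 0, 0], [0, 0, 0], [0, 0, 0]], grip=[1, 1, 1, 1, 1])

```text
time_s: 5.1
position: [0.5239, 0.1368, 0.139]
tcp_rot: [[0.174, 0.102, 0.979], [-0.841, -0.503, 0.201], [0.513, -0.858, -0.001]]
force: [0.4, -0.1, -0.3]
opening: 0.63
```

```bash
python3 go.py 0 90 160 0 0;
```

```text
t 5.1 rackTCP [  0.8 129.8 139. ] F [ 0.4 -0.1 -0.3] open 0.63
q [ 18.2  37.7  97.1 -38.1  55.8  31.4]
target [0.5309 0.0975 0.16  ] trans [ 0.562  0.03  -0.012] rows 0.9006068639639467 rot [0.001 0.003 0.515]
```

arm_command(translation=[[0.16, -0.03, 0], [0.32, -0.05, 0], [0.48, -0.08, 0], [0.64, -0.1, 0], [0.8, -0.12, 0]], rotation=[[0, 0, 0.1], [0, 0, 0.2], [0, 0, 0.31], [0, 0, 0.41], [0, 0, 0.515]], grip=[1, 1, 1, 1, 1])

```text
time_s: 5.6
position: [0.5334, 0.0874, 0.1801]
tcp_rot: [[0.202, -0.003, 0.979], [-0.979, 0.004, 0.202], [-0.005, -1.0, -0.002]]
force: [-0.4, 0.2, -3.7]
opening: 0.594
```

```bash
python3 go.py 0 80 160 0 0; python3 - <<'E'
from r import *
p=np.load('rack.npy');f=RT(p[:2],np.degrees(p[2]))
out=np.zeros((600,800,3),np.uint8)
for n,box,s,at in(('top',(170,125,290,215),4.2,(0,0)),('side',(220,150,265,250),6,(520,0))):
    c=cap(n); im=crop(c,box,s)
    h,W=im.shape[:2]; W=min(W,800-at[0]); out[:h,at[0]:at[0]+W]=im[:600,:W]
cv2.imwrite('pics/c6.png',out)
E
```

```text
t 5.6 rackTCP [  0.4  79.6 180.1] F [-0.4  0.2 -3.7] open 0.594
q [ -2.7  28.9  97.8   0.3  53.5 -14.5]
target [0.5329 0.0877 0.16  ] trans [-0.004  0.252 -0.005] rows 0.40276009061097634 rot [ 0.002  0.003 -0.005]
```

View pics/c6.png

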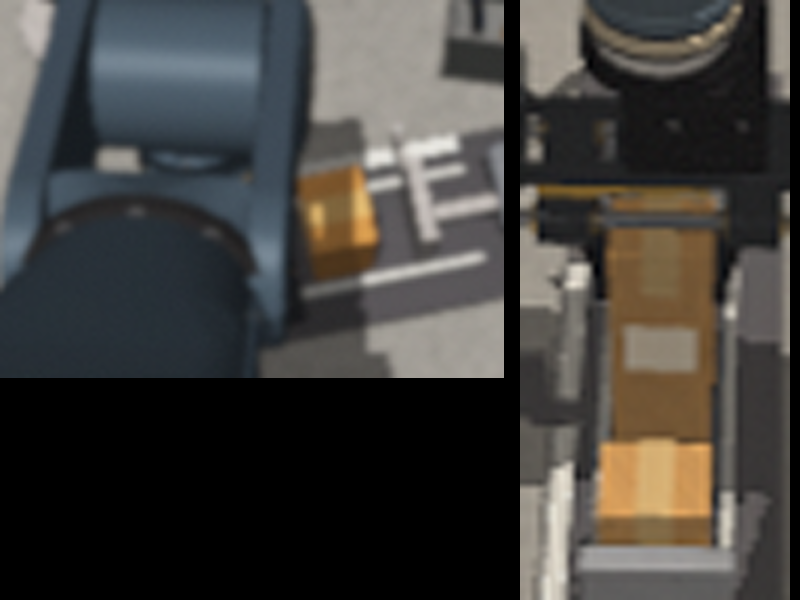

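arm_command(translation=[[0, 0.15, 0], [0, 0.3, 0], [0, 0.33, 0], [0, 0.33, 0]], rotation=[[0, 0, -0.005], [0, 0, -0.005], [0, 0, -0.005], [0, 0, -0.005]], grip=[1, 1, 1, 1])

```text
time_s: 6.1
position: [0.5323, 0.0888, 0.1516]
tcp_rot: [[0.203, -0.005, 0.979], [-0.979, -0.005, 0.203], [0.004, -1.0, -0.006]]
force: [0.5, 0.8, -2.1]
opening: 0.593
```

arm_command(translation=[[0, 0.03, 0], [0, 0.04, 0]], rotation=[[0, 0, 0], [0, 0, 0]], grip=[1, 1])

```text
time_s: 6.3
position: [0.5338, 0.088, 0.15]
tcp_rot: [[0.202, -0.001, 0.979], [-0.979, -0.005, 0.202], [0.005, -1.0, -0.002]]
force: [-1.0, -0.2, -3.0]
opening: 0.598
```

arm_command(translation=[[0, 0.02, 0], [0, 0.03, 0]], rotation=[[0, 0, 0], [0, 0, 0]], grip=[1, 1])

```text
time_s: 6.5
position: [0.5339, 0.0875, 0.1479]
tcp_rot: [[0.201, -0.001, 0.98], [-0.98, -0.005, 0.201], [0.005, -1.0, -0.002]]
force: [-0.2, -0.6, -2.4]
opening: 0.596
```

arm_command(translation=[[0, 0.02, 0], [0, 0.025, 0]], rotation=[[0, 0, 0], [0, 0, 0]], grip=[1, 1])

```text
time_s: 6.7
position: [0.5341, 0.0873, 0.147]
tcp_rot: [[0.201, -0.0, 0.98], [-0.98, -0.005, 0.201], [0.005, -1.0, -0.001]]
force: [-2.7, 0.4, 8.7]
opening: 0.591
```

arm_command(translation=[[0, 0.02, 0], [0, 0.025, 0]], rotation=[[0, 0, 0], [0, 0, 0]], grip=[1, 1])

```text
time_s: 6.9
position: [0.5343, 0.0872, 0.1469]
tcp_rot: [[0.201, 0.001, 0.98], [-0.98, -0.006, 0.201], [0.006, -1.0, -0.0]]
force: [-4.3, -0.8, 21.1]
opening: 0.596
```

arm_command(translation=[[0, -0.03, 0], [0, -0.03, 0], [0, -0.03, 0]], rotation=[[0, 0, 0], [0, 0, 0], [0, 0, 0]], grip=[1, 0, -0.7])

```text
time_s: 7.2
position: [0.5343, 0.0874, 0.1465]
tcp_rot: [[0.201, 0.0, 0.98], [-0.98, -0.005, 0.201], [0.005, -1.0, -0.001]]
force: [0.7, -0.2, -0.2]
opening: 0.633
```

arm_command(translation=[[0, 0, 0], [0, 0, 0], [0, -0.3, 0], [0, -0.8, 0], [0, -1, 0]], rotation=[[0, 0, 0], [0, 0, 0], [0, 0, 0], [0, 0, 0], [0, 0, 0]], grip=[-1, -1, -1, -1, -1])

```text
time_s: 7.7
position: [0.5355, 0.0879, 0.2288]
tcp_rot: [[0.201, 0.004, 0.98], [-0.98, -0.005, 0.201], [0.006, -1.0, 0.002]]
force: [1.1, -0.7, -0.3]
opening: 0.984
```

```bash
python3 go.py 0 -130 280 0 0
```

```text
t 7.7 rackTCP [  2.5  79.7 228.8] F [ 1.1 -0.7 -0.3] open 0.984
q [ -2.3  25.   95.   -0.3  59.7 -13.7]
target [ 0.5746 -0.1181  0.28  ] trans [ 2.625 -0.624 -0.037] rows 4.316870330827169 rot [-0.002  0.003  0.006]
```

```bash
cat > wheel.py <<'E'
from r import *
from scipy.optimize import differential_evolution
from scipy.ndimage import map_coordinates
p=np.load('rack.npy');f=RT(p[:2],np.degrees(p[2]))
t=np.radians(30);ax=np.array([0,-np.sin(t),np.cos(t)]);e1=np.array([1.,0,0]);e2=np.cross(ax,e1)
def ring(h,r,ph): return [np.array(h)+r*(np.cos(a)*e1+np.sin(a)*e2) for a in ph]
E
python3 - <<'E'
from wheel import *
cs={n:cap(n) for n in('side','top')}
im={n:cv2.cvtColor(cv2.imread(f'pics/{n}0.png'),cv2.COLOR_BGR2GRAY).astype(float) for n in cs}
def samp(n,X):
    q=np.array([(proj(cs[n],f(x))+.5)*1.5-.5 for x in X]); return map_coordinates(im[n],[q[:,1],q[:,0]],order=1,mode='nearest')
ph=np.linspace(0,2*np.pi,48,endpoint=False)
def rimc(v):
    return sum(samp(n,ring(v,65,ph)).mean() for n in cs)-.3*sum(samp(n,ring(v,55,ph)).mean()+samp(n,ring(v,76,ph)).mean() for n in cs)
r=differential_evolution(rimc,[(-10,10),(-195,-150),(135,175)],seed=1,maxiter=40,popsize=8);print('hub',r.x.round(1),r.fun)
h=r.x
best=[]
for d in range(0,120,2):
    a=np.radians(d+np.array([0,120,240])); best.append(sum(samp('top',ring(h,rr,a)).sum() for rr in(20,27,34,41,48)))
best=np.array(best);i=best.argsort()[::-1][:5];print('phi',i*2,best[i].round(),best.min())
phi=i[0]*2; np.save('hub.npy',np.append(h,phi))
c=cs['top'];o=cv2.imread('pics/top0.png');o=o[int(195*1):290,410:530];o=cv2.resize(o,None,fx=5,fy=5)
def q(n,x): return tuple((((proj(cs[n],f(x))+.5)*1.5-[410,195])*5).round().astype(int).tolist())
raw=o.copy()
for a in(0,120,240):
    A=np.radians(a+phi);cv2.line(o,q('top',h),q('top',ring(h,59,[A])[0]),(0,255,0),1)
for a in ph: cv2.circle(o,q('top',ring(h,65,[a])[0]),2,(0,0,255),-1)
s=cv2.imread('pics/side0.png')[190:250,320:420];s=cv2.resize(s,None,fx=2,fy=2)
out=np.zeros((600,800,3),np.uint8); out[:475,:600]=o; out[480:600,:200]=s; out[475:600,200:380]=cv2.resize(raw,None,fx=.3,fy=.3)[:125,:180]
cv2.imwrite('pics/c7.png',out)
E
```

```text
hub [   0.4 -180.7  148.7] -36.43514015719737
phi [108 110 106 112 104] [1963. 1950. 1942. 1907. 1890.] 1278.400491246692
```

View pics/c7.png

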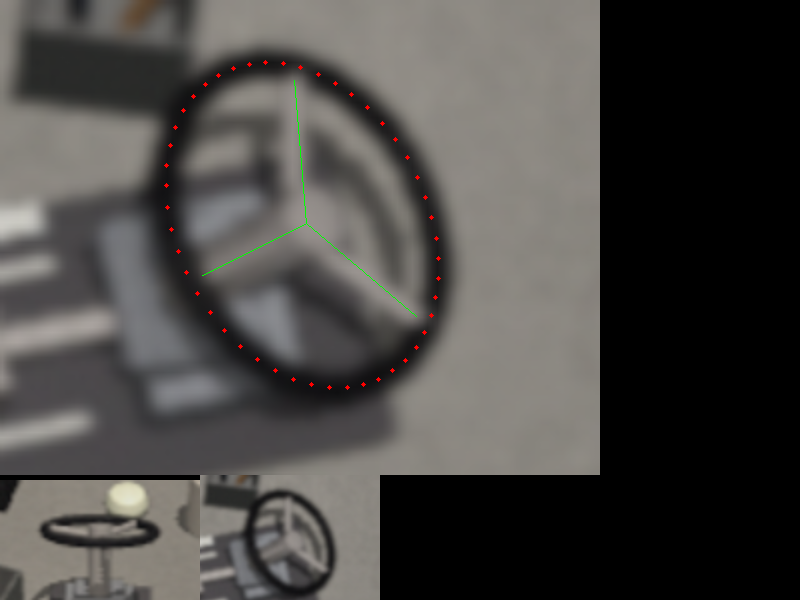

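arm_command(translation=[[0.5, -0.5, 0], [1, -0.75, 0], [1, -0.75, 0]], rotation=[[0, 0, 0], [0, 0, 0], [0, 0, 0]], grip=[-0.66, -0.66, -0.66])

```text
time_s: 8.1
position: [0.5532, 0.0053, 0.2887]
tcp_rot: [[0.197, 0.006, 0.98], [-0.98, -0.009, 0.197], [0.01, -1.0, 0.004]]
force: [0.8, -0.2, -0.0]
opening: 0.857
```

arm_command(translation=[[1, 0, 0], [1, 0, 0]], rotation=[[0, 0, 0], [0, 0, 0]], grip=[-0.66, -0.66])

```text
time_s: 8.3
position: [0.5658, -0.0699, 0.2852]
tcp_rot: [[0.201, -0.003, 0.98], [-0.98, -0.005, 0.201], [0.004, -1.0, -0.004]]
force: [-0.0, 0.2, -0.4]
opening: 0.833
```

arm_command(translation=[[1, 0, 0], [1, 0, 0]], rotation=[[0, 0, 0], [0, 0, 0]], grip=[-0.66, -0.66])

```text
time_s: 8.5
position: [0.582, -0.1491, 0.285]
tcp_rot: [[0.2, -0.004, 0.98], [-0.98, -0.005, 0.2], [0.004, -1.0, -0.004]]
force: [0.5, 0.5, -0.5]
opening: 0.831
```

```bash
python3 go.py -1 -228 237 -30 -78
```

```text
t 8.5 rackTCP [   1.  -161.9  285. ] F [ 0.5  0.5 -0.5] open 0.831
q [-24.9  25.9  82.9  -0.3  71.2 -36.3]
target [ 0.5931 -0.2143  0.237 ] trans [ 0.824  0.604 -0.024] rows 1.6352134438253343 rot [ 0.346 -1.268  0.42 ]
```

arm_command(translation=[[0.4, 0, 0], [0.8, 0, 0], [0.8, 0, 0], [0.8, 0, 0], [0.8, 0, 0]], rotation=[[0.17, -0.63, 0.21], [0.17, -0.63, 0.21], [0.17, -0.63, 0.21], [0.17, -0.63, 0.21], [0.17, -0.63, 0.21]], grip=[-0.66, -0.66, -0.66, -0.66, -0.66])

```text
time_s: 9.0
position: [0.5941, -0.2093, 0.2851]
tcp_rot: [[0.767, 0.036, 0.641], [-0.625, 0.271, 0.732], [-0.148, -0.962, 0.23]]
force: [1.3, -0.3, -0.4]
opening: 0.828
```

```bash
python3 go.py -1 -228 237 -30 -78
```

```text
t 9.0 rackTCP [   1.  -223.3  285.1] F [ 1.3 -0.3 -0.4] open 0.828
q [-35.9  30.6  76.3  14.1  81.1 -88.9]
target [ 0.5931 -0.2143  0.237 ] trans [ 0.118  0.561 -0.192] rows 0.9668193136906437 rot [ 0.172 -0.634  0.206]
```

arm_command(translation=[[0.12, 0.3, -0.19], [0.12, 0.56, -0.19], [0.12, 0.56, -0.19], [0.12, 0.56, -0.19], [0.12, 0.56, -0.19]], rotation=[[0.17, -0.63, 0.21], [0.17, -0.63, 0.21], [0.17, -0.63, 0.21], [0.17, -0.63, 0.21], [0.17, -0.63, 0.21]], grip=[-0.66, -0.66, -0.66, -0.66, -0.66])

```text
time_s: 9.5
position: [0.5935, -0.2141, 0.2367]
tcp_rot: [[0.994, -0.104, 0.04], [0.016, 0.49, 0.871], [-0.11, -0.865, 0.489]]
force: [1.0, 0.1, -0.6]
opening: 0.833
```

```bash
python3 go.py -1 -186 163.9 -30 -78;  python3 - <<'E'
from r import *
out=np.zeros((600,800,3),np.uint8)
for n,box,s,at in(('top',(170,120,360,220),2.6,(0,0)),('side',(210,100,280,250),4,(510,0))):
    c=cap(n); im=crop(c,box,s)
    h,W=im.shape[:2]; W=min(W,800-at[0]); out[:h,at[0]:at[0]+W]=im[:600,:W]
cv2.imwrite('pics/c8.png',out)
E
```

```text
t 9.5 rackTCP [  -0.5 -227.8  236.7] F [ 1.   0.1 -0.6] open 0.833
q [ -38.5   40.1   70.    18.7   93.8 -130.5]
target [ 0.5847 -0.1732  0.1639] trans [-0.     1.05  -0.004] rows 1.6798754179951492 rot [-0.001 -0.004 -0.005]
```

View pics/c8.png

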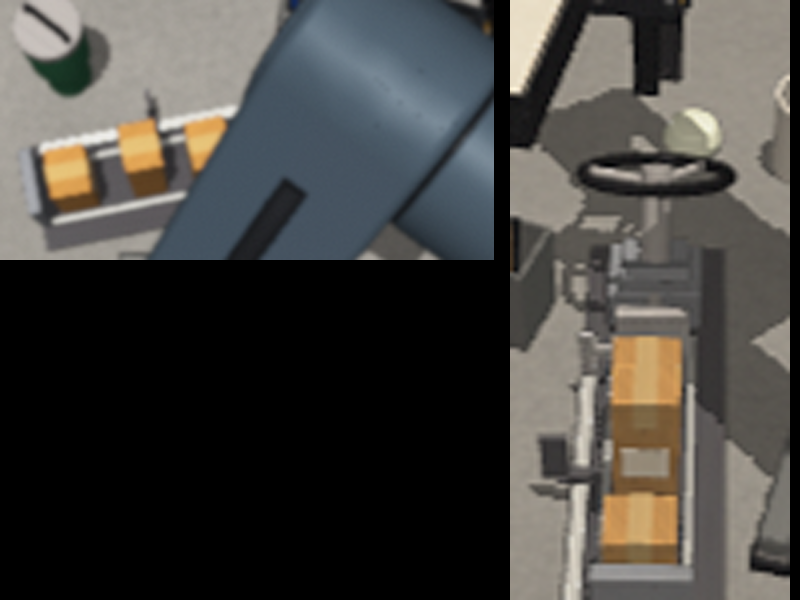

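arm_command(translation=[[0, 0.4, 0], [0, 0.75, 0], [0, 0.8, 0]], rotation=[[0, 0, 0], [0, 0, 0], [0, 0, 0]], grip=[-0.66, -0.66, -0.66])

```text
time_s: 9.9
position: [0.5852, -0.1802, 0.1807]
tcp_rot: [[0.993, -0.107, 0.047], [0.012, 0.491, 0.871], [-0.116, -0.865, 0.489]]
force: [-0.2, 1.2, 0.3]
opening: 0.83
```

arm_command(translation=[[0, 0.08, 0], [0, 0.16, 0], [0, 0.16, 0]], rotation=[[0, 0, 0], [0, 0, 0], [0, 0, 0]], grip=[-0.66, -0.66, -0.66])

```text
time_s: 10.2
position: [0.5868, -0.1774, 0.1731]
tcp_rot: [[0.994, -0.099, 0.042], [0.011, 0.486, 0.874], [-0.107, -0.868, 0.484]]
force: [0.5, 0.4, -0.4]
opening: 0.832
```

arm_command(translation=[[0, 0.07, 0], [0, 0.13, 0], [0, 0.13, 0]], rotation=[[0, 0, 0], [0, 0, 0], [0, 0, 0]], grip=[-0.66, -0.66, -0.66])

```text
time_s: 10.5
position: [0.5854, -0.172, 0.1636]
tcp_rot: [[0.994, -0.1, 0.043], [0.012, 0.487, 0.873], [-0.108, -0.868, 0.485]]
force: [0.8, 0.2, 0.1]
opening: 0.832
```

```bash
python3 go.py -1 -186 163.9 -30 -78
```

```text
t 10.5 rackTCP [  -0.2 -185.   163.6] F [0.8 0.2 0.1] open 0.832
q [ -36.1   42.7   77.7   19.7   83.  -131.7]
target [ 0.5847 -0.1732  0.1639] trans [-0.008 -0.009 -0.011] rows 0.026319647247381815 rot [ 0.003 -0.007 -0.001]
```

arm_command(translation=[[0, 0.05, 0], [0, 0.05, 0], [0, 0.05, 0]], rotation=[[0, 0, 0], [0, 0.1, 0], [0, 0.2, 0]], grip=[-0.66, -0.66, -0.66])

```text
time_s: 10.8
position: [0.5871, -0.171, 0.1599]
tcp_rot: [[0.963, -0.095, 0.251], [-0.176, 0.485, 0.857], [-0.203, -0.87, 0.45]]
force: [4.8, -0.3, -5.3]
opening: 0.835
```

arm_command(translation=[[0, 0, 0], [0, 0, 0], [0, 0, 0], [0, 0, 0]], rotation=[[0, 0.1, 0], [0, 0.2, 0], [0, 0.3, 0], [0, 0.4, 0]], grip=[-0.66, -0.66, -0.66, -0.66])

```text
time_s: 11.2
position: [0.5876, -0.1714, 0.1596]
tcp_rot: [[0.778, -0.094, 0.621], [-0.51, 0.484, 0.711], [-0.367, -0.87, 0.329]]
force: [4.8, -1.4, -4.1]
opening: 0.829
```

```bash
python3 go.py -1 -188 167 -30 -78; cat > fp.py <<'E'
from r import *
p=np.load('rack.npy')
def loc(w):
    a=p[2]; v=w-p[:2]; return np.array([np.cos(a)*v[0]+np.sin(a)*v[1],-np.sin(a)*v[0]+np.cos(a)*v[1]])
for n in('side','top'):
    c=cap(n)
    for t in('fin','pointer_tip'):
        for d in models.spot_point(n,t)[:1]: 
            px=np.array(d['point'])*[512,384];print(n,t,px.round(1),round(d['conf'],2),(loc(onz(c,px,.08))*1e3).round(1))
E
python3 fp.py
```

```text
t 11.2 rackTCP [   2.1 -184.9  159.6] F [ 4.8 -1.4 -4.1] open 0.829
q [-36.   42.9  77.9  19.9  82.2 -95.5]
target [ 0.5851 -0.1751  0.167 ] trans [-0.034 -0.099 -0.022] rows 0.17154346585066804 rot [ 0.005 -0.61   0.008]
side fin [230.  187.6] 0.52 [ 51.3 -34.4]
side pointer_tip [221.2 208.5] 0.6 [74.9 56.6]
top fin [225.8 154.7] 0.3 [84.8 60.4]
top pointer_tip [228.  155.1] 0.55 [82.3 54.1]
```

arm_command(translation=[[0, 0, 0], [0, 0, 0], [0, 0, 0], [0, 0, 0], [0, 0, 0]], rotation=[[0, 0.12, 0], [0, 0.24, 0], [0, 0.36, 0], [0, 0.48, 0], [0, 0.6, 0]], grip=[-0.66, -0.66, -0.66, -0.66, -0.66])

```text
time_s: 12.0
position: [0.5857, -0.172, 0.1604]
tcp_rot: [[0.264, -0.098, 0.96], [-0.83, 0.483, 0.278], [-0.491, -0.87, 0.046]]
force: [3.3, -3.8, -3.1]
opening: 0.832
```

arm_command(translation=[[0, 0, 0], [0, 0, 0], [0, 0, 0], [0, 0, 0], [0, 0, 0]], rotation=[[0, 0.12, 0], [0, 0.24, 0], [0, 0.36, 0], [0, 0.48, 0], [0, 0.6, 0]], grip=[-0.66, -0.66, -0.66, -0.66, -0.66])

```text
time_s: 12.5
position: [0.5845, -0.1735, 0.1599]
tcp_rot: [[-0.351, -0.101, 0.931], [-0.837, 0.481, -0.263], [-0.421, -0.871, -0.253]]
force: [0.6, -7.0, -4.1]
opening: 0.831
```

```bash
python3 go.py -1 -186 160 -30 30;python3 fp.py
```

```text
t 12.5 rackTCP [  -1.3 -186.3  159.9] F [ 0.6 -7.  -4.1] open 0.831
q [-36.1  42.8  78.   19.4  82.4 -23.5]
target [ 0.5847 -0.1732  0.16  ] trans [-0.005  0.001  0.001] rows 0.008893010395555978 rot [-0.002 -0.011  0.01 ]
side fin [230.3 192.8] 0.64 [ 49.  -11.1]
side pointer_tip [220.5 210.5] 0.58 [76.4 64.8]
top pointer_tip [224.8 157. ] 0.46 [78.3 64.7]
```

arm_command(translation=[[0, 0, 0], [0, 0, 0], [0, 0, 0], [0, 0, 0], [0, 0, 0]], rotation=[[0, 0.12, 0], [0, 0.24, 0], [0, 0.36, 0], [0, 0.48, 0], [0, 0.6, 0]], grip=[-0.66, -0.66, -0.66, -0.66, -0.66])

```text
time_s: 13.3
position: [0.5825, -0.1724, 0.1604]
tcp_rot: [[-0.831, -0.106, 0.546], [-0.523, 0.483, -0.702], [-0.19, -0.869, -0.457]]
force: [-3.6, -7.7, -0.4]
opening: 0.83
```

arm_command(translation=[[0, 0, 0], [0, 0, 0], [0, 0, 0], [0, 0, 0], [0, 0, 0]], rotation=[[0, 0.12, 0], [0, 0.24, 0], [0, 0.36, 0], [0, 0.48, 0], [0, 0.6, 0]], grip=[-0.66, -0.66, -0.66, -0.66, -0.66])

```text
time_s: 13.8
position: [0.581, -0.1702, 0.1616]
tcp_rot: [[-0.993, -0.11, -0.047], [-0.013, 0.489, -0.872], [0.119, -0.866, -0.487]]
force: [-5.5, -2.3, 5.1]
opening: 0.83
```

arm_command(translation=[[0, 0, 0], [0, 0, 0], [0, 0, 0], [0, 0, 0], [0, 0, 0]], rotation=[[0, 0.12, 0], [0, 0.24, 0], [0, 0.36, 0], [0, 0.48, 0], [0, 0.55, 0]], grip=[-0.66, -0.66, -0.66, -0.66, -0.66])

```text
time_s: 14.3
position: [0.5823, -0.1674, 0.1629]
tcp_rot: [[-0.808, -0.107, -0.579], [0.462, 0.494, -0.737], [0.364, -0.863, -0.35]]
force: [-3.3, 2.9, 7.5]
opening: 0.833
```

```bash
python3 go.py -1 -186 160 -30 140;python3 fp.py; python3 - <<'E'
from r import *
out=np.zeros((600,800,3),np.uint8)
for n,box,s,at in(('top',(170,130,270,210),4,(0,0)),('side',(210,170,262,260),6.5,(440,0))):
    c=cap(n); im=crop(c,box,s)
    h,W=im.shape[:2]; W=min(W,800-at[0]); out[:min(h,600),at[0]:at[0]+W]=im[:600,:W]
cv2.imwrite('pics/c9.png',out)
E
```

```text
t 14.3 rackTCP [  -2.2 -179.9  162.9] F [-3.3  2.9  7.5] open 0.833
q [-36.   42.7  78.2  19.8  83.1  81.4]
target [ 0.5847 -0.1732  0.16  ] trans [-0.071 -0.007  0.048] rows 0.1375301787401396 rot [-0.001  0.075  0.008]
side fin [230.3 203.8] 0.71 [46.5 36.1]
side pointer_tip [218.5 209.6] 0.61 [83.1 61.2]
top fin [241.1 160.1] 0.62 [58.9 18.5]
top pointer_tip [227.4 153. ] 0.55 [89.1 54.7]
```

View pics/c9.png

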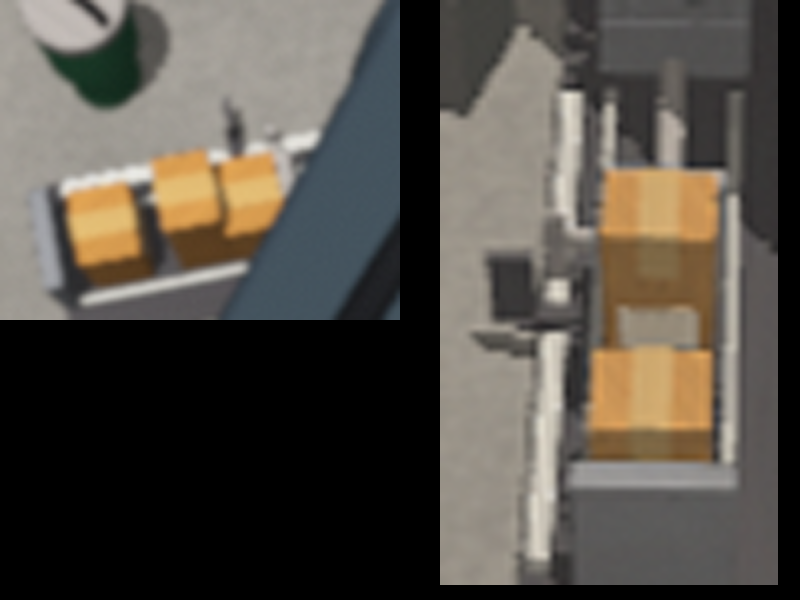

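arm_command(translation=[[0, 0, 0], [0, 0, 0], [0, 0, 0], [0, 0, 0], [0, 0, 0]], rotation=[[0, 0.12, 0], [0, 0.24, 0], [0, 0.36, 0], [0, 0.48, 0], [0, 0.6, 0]], grip=[-0.66, -0.66, -0.66, -0.66, -0.66])

```text
time_s: 15.2
position: [0.5858, -0.1659, 0.1634]
tcp_rot: [[-0.315, -0.099, -0.944], [0.807, 0.495, -0.321], [0.499, -0.863, -0.076]]
force: [4.9, 7.0, 4.6]
opening: 0.832
```

```bash
python3 go.py -1 -186 160 -30 172;python3 fp.py; python3 - <<'E'
from r import *
np.set_printoptions(linewidth=200)
for n,(x0,y0,x1,y1) in(('side',(212,203,242,226)),('top',(215,144,245,172))):
    c=cap(n); cv2.imwrite(f'pics/{n}_A.png',c['image']); g=cv2.cvtColor(c['image'],cv2.COLOR_BGR2GRAY); print(n,'cols',x0); 
    for y in range(y0,y1): print(y,' '.join(f'{v:3d}' for v in g[y,x0:x1]))
p=np.load('rack.npy');f=RT(p[:2],np.degrees(p[2]))
for n in('side','top'):
    c=cap(n)
    for nm,X in(('ptr60 inner',(64,60,80)),('ptr60 outer',(88,60,80)),('ptr base',(76,60,26)),('ptr50',(76,50,80)),('fin50',(56,50,80)),('fin60',(56,60,80)),('fin60base',(56,60,30))): print(n,nm,proj(c,f(X)).round(1))
E
```

```text
t 15.2 rackTCP [   1.5 -179.1  163.4] F [4.9 7.  4.6] open 0.832
q [-35.8  42.7  78.1  20.3  82.9 117.4]
target [ 0.5847 -0.1732  0.16  ] trans [-0.09  -0.007  0.045] rows 0.1609940329692254 rot [0.002 0.009 0.005]
side fin [228.9 208.2] 0.43 [49.9 54.6]
side pointer_tip [228.1 208.3] 0.6 [52.6 55. ]
top fin [235.2 162.4] 0.59 [55.5 37.3]
top pointer_tip [227.6 181.8] 0.68 [ 1.6 71.4]
side cols 212
203 150 148 146 145 147 148 146 145 147 147 147 149 150 153 126 143 197 201 169  79  87  89 116 146 153 155 157 153 163 174
204 150 146 144 146 150 150 145 145 147 148 146 144 147 150 140 160 197 204 174  80  88  87 117 150 153 153 156 156 165 174
205 147 145 145 144 146 145 144 145 147 150 149 146 148 136 109 150 198 208 180  80  86  85 121 153 152 153 155 155 165 173
206 150 150 149 147 148 148 147 147 148 151 152 150 146 159 170 169 179 182 150  82  87 102 140 158 155 152 152 157 167 173
207 150 151 152 152 151 154 155 154 151 152 153 150 145 135 116 105 117 150 144  82  84 104 144 160 155 155 152 154 167 174
208 147 148 151 151 142 128 126 126 125 126 124 119 127 123  99  95 102 146 15
[... 5319 characters left out ...]
172 140 131 145 163 169 176 187 187 179 159 136 112  97  91  94  93  88
170 166 175 200 216 219 219 218 210 201 197 195 190 176 162 157 160 163 162 171 187 187 170 135  95  81  86  98 108 113 106
171 163 162 172 184 189 193 193 189 182 177 176 174 170 167 166 166 166 166 176 186 188 176 142  96  90 118 143 159 162 140
side ptr60 inner [224.5 209.4]
side ptr60 outer [217.  209.3]
side ptr base [221.5 219.4]
side ptr50 [221.  206.9]
side fin50 [227.1 207.1]
side fin60 [226.9 209.5]
side fin60base [227.5 218.8]
top ptr60 inner [227.3 161.2]
top ptr60 outer [225.7 153.7]
top ptr base [227.5 162.2]
top ptr50 [229.7 156.8]
top fin50 [231.1 163.1]
top fin60 [227.8 163.7]
top fin60base [228.7 167.9]
```

arm_command(translation=[[0, 0, 0], [0, 0, 0], [0, 0, 0], [0, 0, 0]], rotation=[[0, 0.1, 0], [0, 0.2, 0], [0, 0.3, 0], [0, 0.3, 0]], grip=[-0.66, -0.66, -0.66, -0.66])

```text
time_s: 16.1
position: [0.5871, -0.1667, 0.1628]
tcp_rot: [[-0.012, -0.096, -0.995], [0.868, 0.493, -0.058], [0.496, -0.865, 0.078]]
force: [7.1, 5.2, 1.9]
opening: 0.833
```

```bash
python3 go.py -1 -186 160 -30 190; cat > pr.py <<'E'
from r import *
for n,(x0,y0,x1,y1) in(('side',(215,203,234,213)),('top',(222,152,242,169))):
    g=np.mean([cv2.cvtColor(cap(n)['image'],cv2.COLOR_BGR2GRAY).astype(float) for _ in range(2)],0); print(n,'cols',x0)
    for y in range(y0,y1): print(y,' '.join(f'{v:3.0f}' for v in g[y,x0:x1]))
E
python3 pr.py
```

```text
t 16.1 rackTCP [   2.6 -180.2  162.8] F [7.1 5.2 1.9] open 0.833
q [-35.8  42.7  78.   20.3  82.7 135.3]
target [ 0.5847 -0.1732  0.16  ] trans [-0.087 -0.006  0.031] rows 0.1481266110318711 rot [0.003 0.012 0.003]
side cols 215
203 146 147 148 146 146 147 148 147 148 150 153 126 144 197 200 168  79  88  89
204 146 150 150 146 144 147 148 146 144 146 150 140 158 197 204 176  80  87  87
205 146 145 146 144 146 147 150 148 146 148 150 134 154 196 206 180  80  87  84
206 148 148 150 148 146 149 152 152 150 146 132 125 166 196 190 150  82  88 103
207 152 152 154 156 152 151 152 153 150 146 130 128 166 192 186 142  84  86 104
208 152 142 127 126 126 126 125 124 119 124 158 189 194 180 164 148  84  86 104
209 152 136 102  86  88  88  89  89  94 116 126 118 118 128 150 136  82  84 102
210 152 132  80  56  60  60  58  58  59  92 110  96  96 119 150 145 122 110  92
211 152 144 100  51  56  56  56  54  51 100 126 102  98 128 166 174 172 146  86
212 148 142 103  51  56  56  56  56  54  80 100  97  99 102 111 117 114 104  84
top cols 222
152 156 154 157 159 158 158 158 160 162 161 160 160 160 16
[... 669 characters left out ...]
 154 156 158 158 158 157 157
161 159 160 160 154 131  97  86 108 128 144 156 160 156 156 156 158 159 158 157 158
162 158 157 157 146 118  84  90 126 143 147 156 160 158 156 156 158 158 158 158 159
163 158 157 154 144 114  78  89 131 147 146 153 158 158 156 158 160 162 162 162 168
164 158 157 157 149 122  86  92 132 146 138 142 153 160 164 170 178 183 184 186 194
165 157 158 158 154 132  98  95 128 138 126 130 157 178 187 194 204 212 216 216 219
166 164 164 164 160 142 110  96 112 129 130 140 178 207 216 218 223 225 224 225 226
167 186 191 190 182 163 127 101 112 141 152 158 190 217 225 226 227 222 214 208 206
168 214 220 219 212 192 150 115 122 148 160 168 189 206 208 206 206 194 172 152 145
```

```bash
cat > fit.py <<'E'
from r import *
from scipy.optimize import least_squares
p=np.load('rack.npy');f=RT(p[:2],np.degrees(p[2]))
S=8
def face(c,pts,box):
    x0,y0,x1,y1=box; m=np.zeros(((y1-y0)*S,(x1-x0)*S),np.uint8)
    q=np.array([((proj(c,f(X))-[x0,y0]+.5)*S*16-8).round() for X in pts]).astype(np.int32); cv2.fillConvexPoly(m,q,1,shift=4); return m.astype(bool)
def render(c,box,x,y,hw,zt,h,gt,gs,bg,sig):
    im=np.full(((box[3]-box[1])*S,(box[2]-box[0])*S),float(bg))
    X0,X1,Y0,Y1,Z0,Z1=x-hw,x+hw,y-2.5,y+2.5,zt-h,zt
    for ys in(Y0,Y1):
        im[face(c,[(X0,ys,Z0),(X1,ys,Z0),(X1,ys,Z1),(X0,ys,Z1)],box)]=gs
    for xs in(X0,X1):
        im[face(c,[(xs,Y0,Z0),(xs,Y1,Z0),(xs,Y1,Z1),(xs,Y0,Z1)],box)]=gs
    im[face(c,[(X0,Y0,Z1),(X1,Y0,Z1),(X1,Y1,Z1),(X0,Y1,Z1)],box)]=gt
    if sig>.05: im=cv2.GaussianBlur(im,(0,0),sig*S)
    return im.reshape(box[3]-box[1],S,box[2]-box[0],S).mean((1,3))
def fit(n,box,p0,x,hw,h,c=None,src=None):
    c=c or cap(n); g=(src if src is not None else cv2.cvtColor(c['image'],cv2.COLOR_BGR2GRAY)).astype(float)[box[1]:box[3],box[0]:box[2]]
    fn=lambda v:(render(c,box,x+v[1],v[0],hw,80,h,v[2],v[3],v[4],abs(v[5]))-g).ravel()
    r=least_squares(fn,p0,x_scale=[1,1,10,10,10,.3],diff_step=[.01,.1,.02,.02,.02,.05],loss='soft_l1',f_scale=8); return r.x.round(2),round(float(np.sqrt(np.mean(r.fun**2))),1)
E
python3 - <<'E'
from fit import *
c=cap('top'); old=cv2.imread('pics/top_A.png',0)
for y0 in(55,60):
  print('top ptr',fit('top',(218,149,236,161),[y0,.5,90,60,159,.8],76,12,54,c))
  print('top ptr (before)',fit('top',(218,149,236,161),[y0,.5,90,60,159,.8],76,12,54,c,old))
c=cap('side')
print('side ptr',fit('side',(213,204,223,215),[58,.5,95,57,150,.3],76,12,54,c))
E
```

```text
top ptr (array([  56.7 ,   -9.04,    7.53, -142.53,  158.44,    1.36]), 4.5)
top ptr (before) (array([ 56.62,  -9.16,   3.22, -21.57, 157.95,   1.37]), 4.6)
top ptr (array([   56.72,    -8.81,     8.98, -1024.54,   158.5 ,     1.37]), 4.4)
top ptr (before) (array([ 56.66,  -9.19,   5.46, 286.77, 157.94,   1.37]), 4.6)
side ptr (array([ 57.71,   0.61,  91.6 ,  55.67, 148.55,   0.18]), 3.6)
```

arm_command(translation=[[0, 0, 0], [0, 0, 0], [0, 0, 0]], rotation=[[0, 0.05, 0], [0, 0.105, 0], [0, 0.105, 0]], grip=[-0.66, -0.66, -0.66])

```text
time_s: 16.7
position: [0.5879, -0.1666, 0.1628]
tcp_rot: [[0.096, -0.094, -0.991], [0.869, 0.493, 0.038], [0.485, -0.865, 0.129]]
force: [9.1, 6.4, 1.7]
opening: 0.828
```

```bash
python3 go.py -1 -186 160 -30 190; python3 pr.py; python3 - <<'E'
from fit import *
c=cap('side'); cv2.imwrite('pics/side_B.png',c['image'])
print(fit('side',(226,207,229,214),[57,.5,190,97,130,.2],56,6,50,c))
E
```

```text
t 16.7 rackTCP [   3.4 -180.2  162.8] F [9.1 6.4 1.7] open 0.828
q [-35.8  42.7  78.   20.3  82.6 141.5]
target [ 0.5847 -0.1732  0.16  ] trans [-0.092 -0.006  0.031] rows 0.15550774848234986 rot [ 0.005 -0.092  0.003]
side cols 215
203 145 148 148 146 146 147 147 148 149 150 152 126 144 197 202 168  78  89  90
204 146 150 150 146 144 147 148 146 144 146 150 139 160 196 204 175  80  87  86
205 145 146 146 144 146 148 150 148 146 148 151 134 154 196 206 181  80  88  86
206 148 148 149 148 147 149 151 152 150 146 132 126 166 196 190 149  83  86 102
207 152 152 154 156 153 152 152 153 150 146 129 130 175 197 187 142  82  86 106
208 152 142 128 126 128 126 126 124 120 125 144 168 177 174 172 148  84  86 105
209 153 137 102  86  90  89  90  89  95 116 135 146 152 150 154 137  84  86 102
210 153 132  80  57  59  60  58  59  60 102 123 106 108 122 136 112  82  84 100
211 152 143 100  51  56  56  54  54  52  77  99  98  98 117 152 169 158 146 131
212 149 142 104  52  56  56  57  56  53  85 108 101 102 110 134 146 145 129  96
top cols 222
152 156 155 157 159 159 158 159 160 162 161 159 161 16
[... 737 characters left out ...]
 108 136 155 160 156 154 156 159 159 158 158 158
162 158 158 156 146 120  99 109 113 109 130 153 160 157 156 156 158 158 157 158 159
163 157 156 154 143 115 101 124 134 120 130 152 160 159 158 158 161 162 161 163 169
164 158 158 157 149 124 110 138 155 136 130 148 160 162 164 170 177 182 184 186 194
165 158 157 158 153 133 116 139 155 140 128 151 176 184 187 194 205 213 214 216 218
166 164 165 164 159 142 118 118 134 134 138 170 203 215 216 220 223 225 225 225 226
167 186 192 189 182 162 130 118 134 145 154 185 216 226 226 226 227 222 214 207 206
168 215 220 218 212 192 153 132 150 158 162 188 212 214 208 207 204 194 173 152 144
(array([ 56.36,   2.91, 171.76,  99.17, 174.62,   0.49]), 11.2)
```

arm_command(translation=[[0, 0, 0], [0, 0, 0]], rotation=[[0, 0.04, 0], [0, 0.04, 0]], grip=[-0.66, -0.66])

```text
time_s: 17.15
position: [0.5881, -0.1667, 0.1627]
tcp_rot: [[0.138, -0.093, -0.986], [0.867, 0.493, 0.074], [0.479, -0.865, 0.149]]
force: [9.4, 6.1, 0.9]
opening: 0.831
```

```bash
python3 go.py -1 -186 160 -30 190; python3 pr.py | sed -n 5,11p; python3 pr.py | sed -n 20,28p; python3 - <<'E'
from r import *
out=np.zeros((600,800,3),np.uint8)
for n,box,s,at in(('top',(200,140,260,190),6.5,(0,0)),('side',(208,180,262,260),7.4,(400,0))):
    c=cap(n); im=crop(c,box,s)
    h,W=im.shape[:2]; W=min(W,800-at[0]); out[:min(h,600),at[0]:at[0]+W]=im[:600,:W]
cv2.imwrite('pics/c10.png',out)
E
```

```text
t 17.15 rackTCP [   3.6 -180.4  162.7] F [9.4 6.1 0.9] open 0.831
q [-35.8  42.7  77.9  20.4  82.6 143.9]
target [ 0.5847 -0.1732  0.16  ] trans [-0.091 -0.007  0.031] rows 0.1545525974496328 rot [ 0.005 -0.131  0.003]
206 147 148 150 147 146 148 152 152 150 148 132 125 166 196 190 149  82  86 103
207 151 152 154 154 153 152 152 153 150 146 130 131 176 196 186 142  82  86 105
208 151 142 127 127 128 126 126 123 120 120 122 124 154 193 190 148  84  86 105
209 154 136 102  86  89  90  89  90  95 118 142 164 184 178 159 137  84  86 102
210 152 131  80  57  60  60  60  60  59 102 126 113 119 128 135 112  82  84 100
211 152 143 100  52  55  56  56  55  52  84 106  97  96 115 140 146 136 126 112
212 149 142 103  52  56  56  56  56  54  98 119  98 100 118 148 158 158 136  92
159 160 162 162 154 130 100  88  97 126 152 160 160 158 155 156 158 158 158 158 156
160 160 162 162 156 134 103  86  92 118 146 158 160 156 155 156 158 158 158 157 158
161 159 160 161 152 132 106  94  92 106 134 155 160 156 154 157 160 159 158 158 158
162 158 158 156 146 126 114 118 112 106 130 154 160 158 155 156 158 158 158 158 159
163 158 157 154 144 124 124 142 134 114 129 152 160 158 157 158 161 162 161 162 169
164 157 157 156 149 128 121 141 137 112 122 148 162 162 164 170 178 183 184 186 195
165 157 158 158 154 132 116 127 128 112 124 159 180 186 187 194 204 212 215 216 219
166 164 164 164 160 142 119 120 130 129 149 187 210 216 216 219 223 225 226 225 227
167 186 192 190 182 163 134 130 148 154 168 202 222 227 226 226 227 222 214 208 206
```

View pics/c10.png

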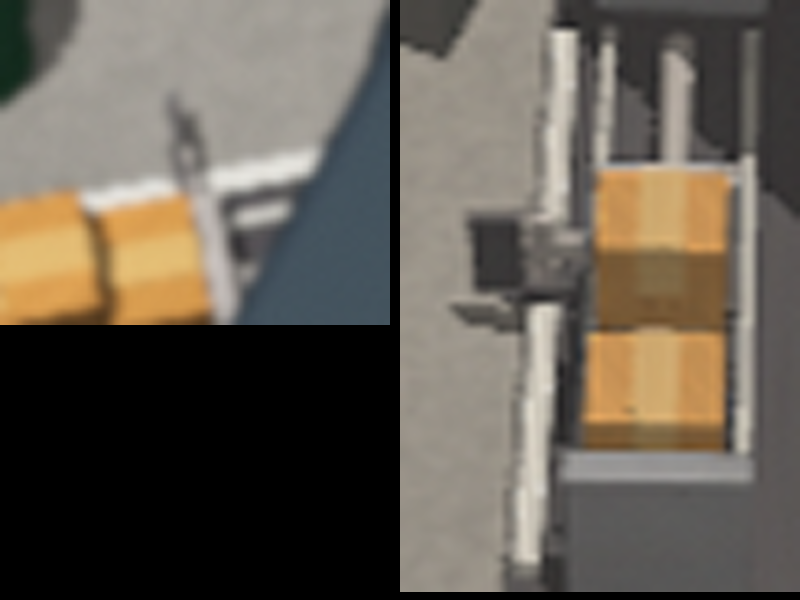

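arm_command(translation=[[0, 0, 0], [0, 0, 0], [0, 0, 0]], rotation=[[0, -0.1, 0], [0, -0.18, 0], [0, -0.18, 0]], grip=[-0.66, -0.66, -0.66])

```text
time_s: 17.95
position: [0.584, -0.1694, 0.1611]
tcp_rot: [[-0.047, -0.103, -0.994], [0.868, 0.488, -0.091], [0.495, -0.867, 0.066]]
force: [-0.7, -0.4, -0.0]
opening: 0.83
```

```bash
python3 go.py -1 -186 160 -30 190; python3 pr.py | sed -n 5,9p
```

```text
t 17.95 rackTCP [  -0.9 -182.1  161.1] F [-0.7 -0.4 -0. ] open 0.83
q [-36.   42.8  78.1  19.7  82.7 133.1]
target [ 0.5847 -0.1732  0.16  ] trans [-0.048 -0.012 -0.005] rows 0.08023426271578715 rot [-0.003  0.046 -0.002]
206 147 148 150 148 146 148 151 152 150 147 133 125 166 196 189 149  82  87 103
207 152 152 154 155 152 151 152 154 150 146 130 132 176 196 186 142  83  86 105
208 151 142 126 126 128 125 126 123 119 120 122 124 154 193 190 148  84  86 104
209 152 137 102  86  89  88  88  88  94 118 142 163 184 178 158 136  84  86 102
210 152 132  79  56  59  60  59  59  59 102 126 113 118 128 136 112  82  84 100
```

Contact is off and the fin has stayed. Retract along the axle.

arm_command(translation=[[0, -0.3, 0], [0, -0.7, 0], [0, -1, 0], [0, -1, 0]], rotation=[[0, 0, 0], [0, 0, 0], [0, 0, 0], [0, 0, 0]], grip=[-0.66, -0.66, -0.66, -0.66])

```text
time_s: 18.55
position: [0.5949, -0.2119, 0.233]
tcp_rot: [[-0.047, -0.094, -0.994], [0.871, 0.483, -0.087], [0.488, -0.871, 0.059]]
force: [0.1, 1.0, -0.5]
opening: 0.83
```

arm_command(translation=[[0, -0.5, 0], [0, -1, 0], [0, -1, 0]], rotation=[[0, 0, 0], [0, 0, 0], [0, 0, 0]], grip=[-0.66, -0.66, -0.66])

```text
time_s: 18.85
position: [0.6028, -0.2511, 0.3031]
tcp_rot: [[-0.048, -0.093, -0.995], [0.872, 0.482, -0.087], [0.487, -0.871, 0.058]]
force: [0.8, -0.1, 0.6]
opening: 0.829
```

```bash
python3 go.py -1 -186 160 -30 190; python3 - <<'E'
from fit import *
from scipy.ndimage import shift
# upright check and side-view fin/pointer fits, joint over several columns
c=cap('side'); g=cv2.cvtColor(c['image'],cv2.COLOR_BGR2GRAY)
print('ptr',fit('side',(218,204,223,215),[58,.1,95,57,150,.3],76,12,54,c))
for b in((226,208,228,214),(225,208,227,214)): print('fin',fit('side',b,[58,.1,190,97,128,.2],56,6,50,c))
ct=cap('top')
for t,n,cc in [(t,n,cc) for t in('tall_carton_mid','near_carton_mid','end_carton_mid','fin','pointer_tip') for n,cc in(('side',c),('top',ct))]:
    for d in models.recognise(n,t)[:3]: print(t,n,(np.array(d['extent'])*[512,384,512,384]).round(0),round(d['conf'],2))
tp=cv2.cvtColor(ct['image'],cv2.COLOR_BGR2GRAY)
for n,X in(('ptr y58',(76,58,80)),('fin y58',(56,58,80))): print(n,proj(ct,f(X)).round(1),proj(c,f(X)).round(1))
# expected outlines of upright tall/near tops, stack behind plate face 60.5
for n,cc in(('side',c),('top',ct)):
  for nm,y,z,hx,hy in(('near',83,117,28,22.5),('tall',125.5,172,26,20),('end',168,117,28,22.5)):
    q=np.array([proj(cc,f((sx*hx,y+sy*hy,z))) for sx in(-1,1) for sy in(-1,1)]); print(n,nm,q.min(0).round(0),q.max(0).round(0))
E
```

```text
t 18.85 rackTCP [   1.3 -266.   303.1] F [ 0.8 -0.1  0.6] open 0.829
q [-40.3  38.5  62.   18.4 102.5 135.9]
target [ 0.5847 -0.1732  0.16  ] trans [-0.011  2.049  0.037] rows 3.278428270940039 rot [ 0.006  0.046 -0.01 ]
ptr (array([ 57.76,  -0.3 ,  91.28,  54.95, 147.12,   0.23]), 2.3)
fin (array([ 5.8200e+01,  1.1000e+00,  1.7200e+02,  9.8780e+01,  1.3331e+02,
       -5.0000e-02]), 7.8)
fin (array([ 58.64,   0.53, 162.28,  98.61, 118.69,   0.21]), 4.7)
tall_carton_mid side [289. 253. 340. 282.] 0.89
tall_carton_mid side [236. 206. 253. 222.] 0.73
tall_carton_mid side [313. 152. 338. 188.] 0.56
tall_carton_mid top [198. 172. 217. 200.] 0.95
tall_carton_mid top [309. 250. 364. 276.] 0.95
tall_carton_mid top [184. 235. 205. 288.] 0.81
end_carton_mid side [235. 226. 254. 238.] 0.73
end_carton_mid side [222. 301. 254. 352.] 0.7
end_carton_mid top [187. 177. 211. 199.] 0.73
end_carton_mid top [231. 164. 258. 197.] 0.19
fin side [227. 187. 249. 216.] 0.63
fin side [232. 226. 254. 240.] 0.41
fin top [230. 161. 260. 194.] 0.77
pointer_tip side [219. 212. 233. 219.] 0.6
pointer_tip side [250. 127. 262. 141.] 0.18
ptr y58 [227.1 157.3] [220.8 208.9]
fin y58 [228.4 163.6] [227. 209.]
side near [235. 203.] [253. 214.]
side tall [234. 203.] [252. 214.]
side end [233. 224.] [253. 237.]
top near [214. 170.] [233. 191.]
top tall [197. 169.] [215. 190.]
top end [184. 175.] [203. 197.]
```

```bash
python3 -c "
from h import *
print(bot.hand_in())"
```

```text
the job is handed in; nothing more can be done
None
```

The job is handed in at about 19 s of the 67 s allowed, with the arm clear and touching nothing; no verdict was reported.

- **Carton:** I gripped the leaning brown carton along its own axis, not one of the two green look-alikes. I set it upright in the gap between the short cartons, felt it touch the floor at about 21 N, and let go.
- **Handwheel:** I put the part-open fingers between the spokes and turned the wheel clockwise in part turns, about 260° in all. Then I backed the fingers off the spoke and pulled clear. The wrist force at the end of each turning move was at most about 12 N.

**Last checks**
- **Fin against pointer:** The side camera fit puts the pointer at rack y 57.8 mm and the fin at 58.2 to 58.6 mm. That is in line within about 0.5 to 1 mm, possibly a slight overshoot, which I did not correct. The fin did not move when I took the fingers off.
- **Disagreements:** The top camera put the fin at about 58.3 mm. Its pointer readings were weaker, from 56.7 to 58.8 mm. The trained networks' fin and pointer spots scattered too much to use for the final alignment.
- **Cartons:** All three looked upright in the lane in the last picture I viewed, taken just before I let go of the wheel. After letting go, the networks found the tall and end cartons about where expected. They did not report the near carton.
- **Other things on the desk:** No step reached for or pushed against them, but I did not check their positions again at the end.

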